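# Unclamp the gauge dry-box and hold its lid at the balance point

### The arm

A 6-joint arm with a two-finger parallel gripper is mounted at the origin on the work surface. World frame = base frame: x ahead of the robot, y to its left, z up, the work surface at z = 0. Lengths are in m, angles in rad, forces in N, time in s.
With the tool pointing down it reaches from about 0.225 to 0.875 m from the base axis. Payload 3.4 kg.
Tool frame: the origin (TCP) lies between the finger pads; the fingertips stand 8 mm ahead of it and the grasp point (between the pads) lies 11 mm behind it; z points along the fingers, y is the line along which they close (so a half turn about z gives the same grasp; the last joint's range is limited). The gripper opens to 85 mm and grips with 20 to 120 N. Pads are 22 mm wide; open, the fingers measure 114 mm over their backs; the gripper's body (76 mm by 85 mm) begins 54 mm behind the grasp point. The pads swing forward as they close: fully open they stand 13 mm farther back than shut.
Start: joints at [1.221, 0.276, 1.505, -0, 1.361, -0.121], TCP at [0.13, 0.56, 0.239] pointing down, gripper open.
Joint ranges: [-2.89, 2.89], [-0.75, 2.08], [0.22, 2.7], [-1.18, 4.32], [0.11, 2.71], [-2.7, 2.7]. Speed limits (rad/s): [2.57, 2.57, 3.14, 3.14, 3.14, 3.14].

### API

Orientations are given as a unit quaternion [w, x, y, z].
In Python, from rig import manip gives the robot as it stands.
- The arm moves only by the tool move_arm, never from a script. Its argument "deltas" is a list that holds one entry, the list of rows, each a list of 5 numbers: the shift along the tool's x, y, z normalised to -1 to 1, where 1 is 80 cm, then the turn about the tool's z normalised to -1 to 1, where 1 is 120 degrees, then the closure, from -1 (fully open) to 1 (shut). In form: [[[tx, ty, tz, twist, grip], ...]]. A call has 1 to 12 rows; each row is the pose to reach, as a shift and turn from the pose commanded when the call began, along the tool's axes at that moment; what a row does not reach only later rows make up. A row lasts 1/10 s, in which the tool goes at most 50 mm and 8.59 degrees, less where a joint would pass 70% of its speed; a pose out of reach is approached as far as the arm can. A call with a number of a shift or a turn outside -1 to 1 is refused whole. A call with a gripper value outside its range is refused whole. The fingers move at their own pace and stop on an object; "squeeze" is the grip in N (left out, the last holds). Time passes only in rows, so rows that repeat a pose let the fingers close. It gives the time, the measured TCP pose, the force, the opening and the grip force at its end, in the units of the state.
- manip.get_state(): the state, without advancing time (a new reading comes with each control period).
- manip.get_image(name): name is "side" or "top" or "wrist"; returns the picture (420x560x3 uint8, red, green, blue); there is no depth.
- manip.camera_params(name): a dict with "fx", "fy", "cx", "cy" (pixels), "R" (3x3) and "t" (3): a world point X has camera coordinates R X + t; the wrist camera has in their place "tool_from_camera" (4x4, takes a point from camera to tool coordinates, whose origin is the TCP and whose axes are the flange's). Camera axes: x right, y down, z forward; pixel columns grow to the right and rows downward; lengths in m; the calibration is good to about 2 mm. A picture is of the moment at which its call begins: read the wrist's pose just before it. camera_params takes no time and is no camera call.
- manip.sign_off(): hands the job in; it is judged then, once.
The state is a dict: "clock": time; "qpos": joint angles; "qd": joint speeds; "effort": joint torques, N m; "position": TCP position; "ee_rot": TCP orientation; "contact_force": force on the tool from outside, world axes, zero at the start; "moment": the same for the moment, N m; "width": finger opening in m; "gripper_force": force on a finger pad.
Only numpy, scipy, OpenCV 4.12 (cv2) and the standard library are available. Lean on these libraries where they do the work, as an engineer would, in place of code of your own. Each camera call takes 0.05 s, during which the arm holds its last target. There are 200 camera calls.

### The job

The lid stay of the grey gauge dry-box is off for repair, so its lid has to be held by hand while I take the gauges out. Swing the black-knobbed clamp lever fully open, clear of the lid, then take the red handle in the gripper, raise the lid without letting it drop to its balance point a little past upright, and hold it still there so that it falls neither way. Finish while still holding the handle, with the lever left open and the other things on the shelf where they were.

Things in the scene. Friction and masses are not known exactly. Their poses are not given: they have to be found in the camera images.
- dry_box: grey steel gauge box fixed to the shelf, body 130 (x) x 250 (y) x 78 mm high; origin at the centre of its underside on the shelf, x from its front (handle side) to its hinge side, y along its width towards the clamp, z up. Its yaw varies. Dark keeper block with the clamp on its +y side wall
- clamp_lever (a joint): clamp lever angle, rad: 0 shut (hand arm points to box -x; pad arm lies over the lid's edge and bars it), grows clockwise seen from above as the knob swings outwards (at 1.57 it points to box +y); stop at 1.75 = fully open, clears the lid beyond 1.2, counts as open beyond 1.4. Starts 0 to 0.25; stays where it is left (friction 0.08 Nm, 1 N at the knob)
- lever_knob (a point): middle of the grip length of the lever's upright black cylindrical knob, diameter 20 mm, 44 mm tall (flat lever arm's top at 94 mm, this point at 120 mm, knob top at 138 mm above the shelf); 75 mm from the pivot axis
- lever_pivot (a point): on the vertical pivot axis of the lever, at the height of lever_knob (120 mm); at box x 0, y 150 mm
- lid (a joint): lid angle, rad: 0 shut and level, 1.571 upright, grows as it opens; stop at 2.45, leaning back. Because of the desiccant canister under the lid its balance point is 1.80 rad, 13 degrees past upright: below that it falls shut, above it falls open backwards (almost free hinge, friction 0.015 Nm). Lid 0.52 to 0.85 kg, 2 to 4 N at the handle when shut. Starts shut
- lid_hinge (a point): middle of the lid's horizontal hinge axis, which runs along box y; 71 mm behind the box centre, 92 mm above the shelf. Lid plate 138 (x) x 258 (y) mm with its top face 86 mm above the shelf when shut
- lid_handle (a point): red bow handle on the lid's front edge, in the plane of the lid; this point is the middle of its round bar (diameter 14, 124 mm long, parallel to the hinge, able to turn between the fingers). Bar axis 41 mm from the lid's edge, side arms 56 mm either side (100 mm free between); when shut 180 mm in front of and 8 mm below the hinge axis, 84 mm above the shelf
- plug_gauge: blued plug gauge standing on its plug, diameter 53, 112 mm tall; origin under its centre; to be left alone
- thread_protector: white nylon cup, diameter 76, 58 mm tall; origin under its centre; to be left alone
- tally_counter: brass hand tally counter lying on its back, diameter 48, 28 mm high, with a finger ring; origin under its centre; to be left alone
- inspection_mirror: inspection mirror lying flat, 223 mm long, round 56 mm mirror at its +x end, 9 mm high; origin under the middle of its handle; to be left alone
- ring_gauge: steel ring gauge lying flat, diameter 90, 30 mm high; origin under its centre; to be left alone
- oil_bottle: white plastic oil bottle, red cap, diameter 44, 120 mm tall; origin under its centre; to be left alone
- lid_stay: the removed lid stay, a slotted flat steel link 148 x 18 x 4 mm lying on the shelf; origin under its centre; to be left alone

How it is judged:
On the way, in this order (a step that is already met when the one before it is completed fails the run):
1. the clamp lever is swung fully open (past 1.4 rad) while the lid is still shut (value of joint clamp_lever above 1.4 rad and value of joint lid below 0.1 rad), for 0.1 s.
2. the lid is raised past 1.0 rad with its red handle in the fingers (value of joint lid above 1 rad and contact force between the fingers and red_handle_bar above 0.3 N), for 0.05 s.
At the end, for the whole second after the job is handed in: the lid stands still (under 0.08 rad/s) at its balance point, 1.80 rad within 0.08 rad, with its red handle held in the fingers (more than 1 N of contact), and the clamp lever is open past 1.4 rad; the robot still holds the handle (value of joint lid between 1.72 and 1.88 rad and velocity of joint lid between -0.08 and 0.08 rad/s and contact force between the fingers and red_handle_bar above 1 N and value of joint clamp_lever above 1.4 rad); the arm keeps its last pose, push and grip.
It fails at once if the lid is dropped or flung (faster than 2.5 rad/s) (velocity of joint lid above 2.5 rad/s or velocity of joint lid below -2.5 rad/s).
It fails at once if the lid falls over backwards (past 2.15 rad) (value of joint lid above 2.15 rad).
It fails at once if another thing on the shelf is moved by more than 20 mm (distance of any of plug_gauge, thread_protector, tally_counter, inspection_mirror, ring_gauge, oil_bottle, lid_stay from where it was at the start of the episode above 0.02 m).
It also fails if it takes over 54 s, if anything falls off the work surface, if the arm or the gripper's body presses on something with over 40 N, if the wrist force passes 120 N, or if a joint passes its speed limit or range.

## Working session

There is one attempt and no reset: what is moved stays moved. The work goes in short steps, Python scripts to look and compute and a tool call to move; the robot and the scene stay as the last step left them, time stands still between calls to the robot, and variables do not carry over. Pictures are saved under pics/ and viewed, at most 10 in all, crops included, and the job is handed in when it is done.

Besides the shell and the picture viewer there is one more tool, called after "Call:" in YAML: its name, and indented under it one key for each argument. move_arm: Moves the arm, as the interface text tells. Scaled input: -1 to 1 covers 80 cm each way for a shift and 120 degrees each way for a turn. Its arguments: {"type":"object","properties":{"deltas":{"type":"array","items":{"type":"array","items":{"type":"array","items":{"type":"number","minimum":-1,"maximum":1}}}},"squeeze":{"type":"number"}},"required":["deltas"]}

```bash
mkdir -p pics; ls; python3 - <<'E'
from rig import manip
import cv2,numpy as np
s=manip.get_state(); print(s)
ims=[manip.get_image(n) for n in("top","side")]
for n,i in zip(("top","side"),ims):
    cv2.imwrite(f"pics/{n}0.png",i[:,:,::-1]); p=manip.camera_params(n); print(n,p)
print(manip.camera_params("wrist"))
E
```

```text
pics
{'clock': 0.0, 'qpos': array([ 1.22097764e+00,  2.76584101e-01,  1.50613831e+00, -1.38529879e-05,
        1.36067158e+00, -1.20977322e-01]), 'qd': array([ 5.44593765e-06,  8.84250186e-04,  1.74432470e-03, -3.01120120e-04,
        1.25620334e-05,  7.94256490e-04]), 'effort': array([ 4.34817230e-04, -4.16778123e+01, -2.45808452e+01,  2.92765990e-04,
        1.09553779e-02,  7.11799899e-07]), 'position': array([0.13026009, 0.55952923, 0.23844383]), 'ee_rot': array([-2.03476611e-04,  1.14169690e-01,  9.93460855e-01, -8.77407985e-04]), 'contact_force': array([-0.18598121,  0.18291605, -0.19079227]), 'moment': array([-0.01843132,  0.04205288,  0.01414573]), 'gripper_force': 0.0, 'width': 0.08549374705844429}
top {'fx': 506.0456226025689, 'fy': 506.0456226025689, 'cx': 278.6228781559431, 'cy': 209.31382972299122, 'R': array([[ 0.0075143 , -0.99990019, -0.01196474],
       [-0.9914213 , -0.00588816, -0.13057235],
       [ 0.13048886,  0.01284326, -0.99136659]]), 't': array([0.00434211, 0.47167409, 1.43278785])}
side {'fx': 386.7104541433643, 'fy': 386.7104541433643, 'cx': 283.1632055306946, 'cy': 211.8079687429557, 'R': array([[ 9.93566434e-01, -1.13246607e-01, -9.72818796e-04],
       [-6.09792384e-02, -5.27722017e-01, -8.47225475e-01],
       [ 9.54320321e-02,  8.41834116e-01, -5.31232575e-01]]), 't': array([-0.45866906,  0.09977335,  1.04266378])}
{'fx': 354.37213896248903, 'fy': 354.37213896248903, 'cx': 276.61007002152627, 'cy': 211.8588619148565, 'tool_from_camera': array([[-5.76713900e-04, -9.46742264e-01, -3.21991851e-01,
         8.16514714e-02],
       [ 9.99998933e-01, -9.78058545e-04,  1.08467365e-03,
        -9.84670788e-04],
       [-1.34183327e-03, -3.21990882e-01,  9.46741819e-01,
        -1.34303703e-01],
       [ 0.00000000e+00,  0.00000000e+00,  0.00000000e+00,
         1.00000000e+00]])}
```

View pics/top0.png

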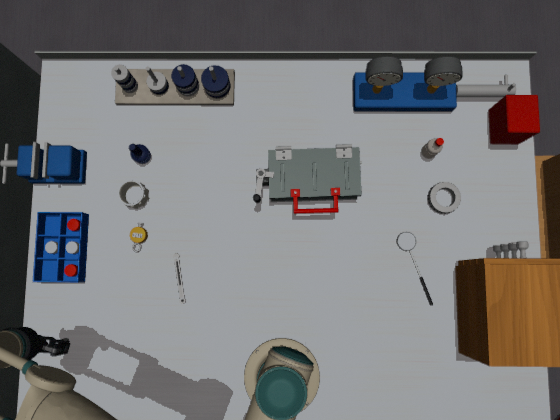

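View pics/side0.png

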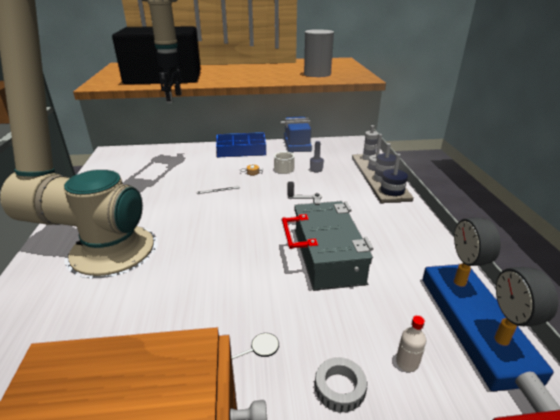

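Top view: lid around (315,175), handle bar at (316,211), lever knob at (257,198), pivot near (264,174). The box's front faces the robot and the clamp is on the left.

```bash
cat > h.py <<'E'
from rig import manip
import cv2,numpy as np
from scipy.spatial.transform import Rotation as Rn
def cam(n,s=None):
    p=manip.camera_params(n)
    if n=="wrist":
        T=np.eye(4);T[:3,:3]=Rn.from_quat(s["ee_rot"],scalar_first=True).as_matrix();T[:3,3]=s["position"]
        C=T@p["tool_from_camera"];R=C[:3,:3].T;p["R"]=R;p["t"]=-R@C[:3,3]
    return p
def ray(p,u,v):
    d=p["R"].T@np.array([(u-p["cx"])/p["fx"],(v-p["cy"])/p["fy"],1]);return -p["R"].T@p["t"],d
def onz(p,u,v,z):
    o,d=ray(p,u,v);return o+d*(z-o[2])/d[2]
def proj(p,X):
    c=p["R"]@np.array(X)+p["t"];return c[0]/c[2]*p["fx"]+p["cx"],c[1]/c[2]*p["fy"]+p["cy"]
def tri(p1,a,p2,b):
    A=[];B=[]
    for p,q in((p1,a),(p2,b)):
        o,d=ray(p,*q);d/=np.linalg.norm(d);M=np.eye(3)-np.outer(d,d);A.append(M);B.append(M@o)
    return np.linalg.lstsq(np.vstack(A),np.hstack(B),rcond=None)[0]
E
python3 - <<'E'
from h import *
p=cam("top");I=cv2.imread("pics/top0.png");h=cv2.cvtColor(I,cv2.COLOR_BGR2HSV)
red=cv2.inRange(h,(0,150,90),(6,255,255))|cv2.inRange(h,(174,150,90),(180,255,255))
m=np.zeros_like(red);m[180:225,280:350]=red[180:225,280:350]
v,u=np.nonzero(m);print("red bbox",u.min(),u.max(),v.min(),v.max())
# bar pixels between arms
cols=[c for c in range(u.min()+9,u.max()-8)]
P=np.array([onz(p,c,v[(u==c)].mean(),.084)[:2] for c in cols if (u==c).any()])
print("bar line",P[0],P[-1],len(P)); print("yaw",np.arctan2(-(P[-1]-P[0])[0]*-1,-(P[-1]-P[0])[1]))
l=np.median(v[v>205]) ; 
print("bar ends",onz(p,u[v>204].min(),l,.084),onz(p,u[v>204].max(),l,.084))
# lid: greenish grey
g=I[130:215,225:380]; cv2.imwrite("pics/crop1.png",cv2.resize(g,None,fx=5,fy=5,interpolation=cv2.INTER_CUBIC))
E
```

```text
red bbox 291 339 188 213
bar line [ 0.46167414 -0.05272343] [ 0.46357515 -0.13616857] 31
yaw 0.02277760239653142
bar ends [ 0.46297868 -0.03601671  0.084     ] [ 0.46369101 -0.1556226   0.084     ]
```

View pics/crop1.png

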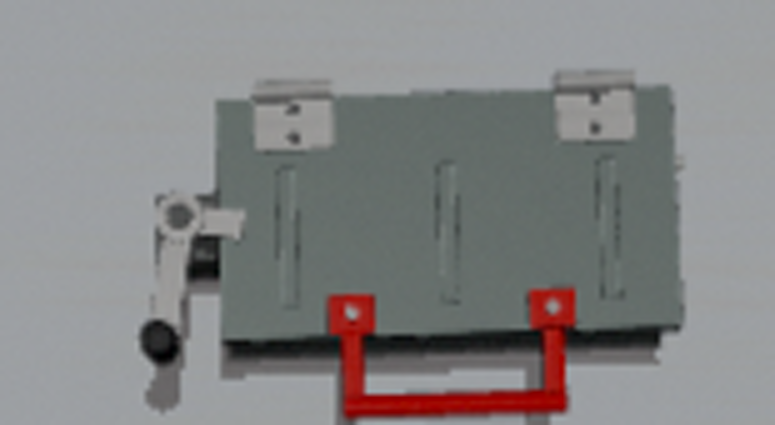

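```bash
python3 - <<'E'
from h import *
p=cam("top");q=cam("side")
c=np.array([onz(p,*uv,.086)[:2] for uv in [(268.4,150.2),(359.4,147.6),(269.8,198),(361.4,195.4)]])
print(c); by=(c[0]+c[2]-c[1]-c[3]);by/=np.linalg.norm(by);bx=np.array([by[1],-by[0]])
print("size",np.linalg.norm(c[0]-c[1]),np.linalg.norm(c[0]-c[2]),"yaw",np.arctan2(-by[0],by[1]),"ctr",c.mean(0))
# dark knob blob near crop
I=cv2.imread("pics/top0.png");g=cv2.cvtColor(I,cv2.COLOR_BGR2GRAY)
m=(g<60).astype(np.uint8);m[:,:250]=0;m[:190]=0;m[206:]=0;m[:,264:]=0
v,u=np.nonzero(m);print("knob px",u.mean(),v.mean(),len(u),u.min(),u.max(),v.min(),v.max())
print("knob",onz(p,u.mean(),v.mean(),.130),"pivot",onz(p,260.8,172.8,.1))
# side knob
J=cv2.imread("pics/side0.png");g=cv2.cvtColor(J,cv2.COLOR_BGR2GRAY)
m=(g<50).astype(np.uint8);n,l,st,ce=cv2.connectedComponentsWithStats(m[175:205,280:302]);print(st,ce+[280,175])
i=1+st[1:,4].argmax();print("tri",tri(p,(u.mean(),v.mean()),q,ce[i]+[280,175]))
E
```

```text
[[ 0.63276836  0.03697139]
 [ 0.64144105 -0.21989714]
 [ 0.49609783  0.031674  ]
 [ 0.50487597 -0.22364623]]
size 0.2570148937101999 0.13677316375267962 yaw 0.034057912859922934 ctr [ 0.5687958 -0.0937245]
knob px 256.78 198.04 50 254 260 194 202
knob [0.48899793 0.06554007 0.13      ] pivot [0.56472576 0.05698706 0.1       ]
[[  0   0  22  30 636]
 [  9  13   4   8  24]] [[290.51415094 189.4072327 ]
 [290.125      191.95833333]]
tri [0.49080232 0.0669119  0.10706409]
```

Call:
move_arm:
  deltas:
    - [[-0.3,-0.25,0.0,-0.05,-1],[-0.3,-0.25,0.0,-0.05,-1],[-0.3,-0.25,0.0,-0.05,-1],[-0.3,-0.25,0.0,-0.05,-1],[-0.3,-0.25,0.0,-0.05,-1],[-0.3,-0.25,0.0,-0.05,-1],[-0.3,-0.25,0.0,-0.05,-1]]

```text
clock: 0.8
position: [0.3208, 0.3072, 0.2391]
ee_rot: [0.001, 0.064, 0.998, -0.001]
contact_force: [-1.2, 0.6, -0.1]
width: 0.0854
gripper_force: 0.0
```

Call:
move_arm:
  deltas:
    - [[-0.25,-0.28,0.025,0,-1],[-0.25,-0.28,0.025,0,-1],[-0.25,-0.28,0.025,0,-1],[-0.25,-0.28,0.025,0,-1],[-0.25,-0.28,0.025,0,-1],[-0.25,-0.28,0.025,0,-1],[-0.25,-0.28,0.025,0,-1],[-0.25,-0.28,0.025,0,-1],[-0.25,-0.28,0.025,0,-1],[-0.25,-0.28,0.025,0,-1]]

```text
clock: 1.8
position: [0.4887, 0.0652, 0.2193]
ee_rot: [-0.0, 0.061, 0.998, 0.0]
contact_force: [0.3, -0.7, 0.1]
width: 0.0855
gripper_force: 0.0
```

```bash
cat > go.py <<'E'
from h import *
def delta(target,yang=None):
    s=manip.get_state();R=Rn.from_quat(s["ee_rot"],scalar_first=True).as_matrix()
    a=np.degrees(np.arctan2(R[1,1],R[0,1]))
    print("t",s["clock"],"pos",s["position"],"yang",a,"z",R[:,2],"w",s["width"],"F",s["contact_force"],s["gripper_force"],"q6",s["qpos"][5])
    d=R.T@(np.array(target)-s["position"])/.8
    print("delta",d, "twist",None if yang is None else ((a-yang+90)%180-90)/120)
    return s,R
E
python3 - <<'E'
from go import *
s,R=delta([.490,.066,.11],83)
i=manip.get_image("wrist");cv2.imwrite("pics/w1.png",i[:,:,::-1])
p=cam("wrist",s);print("knob exp",proj(p,[.49,.066,.138]),"bar",proj(p,[.461,-.0965,.084]))
E
```

```text
t 1.8 pos [0.48867386 0.06522034 0.21933917] yang 83.00268945720549 z [-4.08736445e-04  6.25449766e-04 -9.99999721e-01] w 0.08547315548296429 F [ 0.32158061 -0.73679928  0.10744145] 0.0 q6 -1.4578745665723456
delta [-0.00159247  0.00109122  0.13667385] twist 2.2412143379095067e-05
knob exp (np.float64(279.32312927996225), np.float64(225.8741701655181)) bar (np.float64(69.27087495943354), np.float64(190.81880847841745))
```

View pics/w1.png

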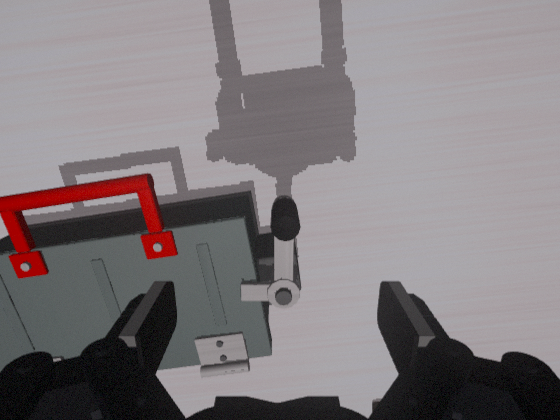

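The wrist view shows the knob at about (285,222), 6 px right of where I predicted, so roughly 3 mm further in +y. The red bar runs from (0,205) to (150,182). Next I descend and grip the knob.

Call:
move_arm:
  deltas:
    - [[0,0.004,0.05,0,-1],[0,0.004,0.09,0,-1],[0,0.004,0.12,0,-1],[0,0.004,0.136,0,-1],[0,0.004,0.136,0,1],[0,0.004,0.136,0,1],[0,0.004,0.136,0,1],[0,0.004,0.136,0,1],[0,0.004,0.136,0,1],[0,0.004,0.136,0,1]]
  squeeze: 25

```text
clock: 2.85
position: [0.4905, 0.0673, 0.1115]
ee_rot: [0.001, 0.062, 0.998, 0.0]
contact_force: [-1.1, 1.4, 5.0]
width: 0.0193
gripper_force: 26.5
```

```bash
python3 - <<'E'
from go import *
s,R=delta([.490,.068,.11])
yaw=.03;bx=np.array([np.cos(yaw),np.sin(yaw)]);by=np.array([-bx[1],bx[0]])
pv=np.array([.564,.0565])
k0=s["position"][:2];d=k0-pv;print(np.linalg.norm(d),np.arctan2(d@by,-(d@bx)))
a0=np.arctan2(d@by,-(d@bx))
for a in np.linspace(a0,1.72,13)[1:]:
    k=pv+.075*(-np.cos(a)*bx+np.sin(a)*by)
    D=R.T@np.r_[k-k0,0]/.8;print(round(a,2),D.round(3),(np.degrees(a-a0)/120).round(3))
E
```

```text
t 2.85 pos [0.49051846 0.06729687 0.1114897 ] yang 82.87767509711678 z [ 1.84439717e-03  7.59501672e-04 -9.99998011e-01] w 0.019305936610718985 F [-1.13677791  1.39661764  4.99935067] 26.46294414997101 q6 -1.4518227428837973
delta [0.00075528 0.00078995 0.00186159] twist None
0.07427051109897075 0.1758891998488816
0.3 [-0.     0.012  0.   ] 0.061
0.43 [-0.003  0.024  0.   ] 0.123
0.56 [-0.007  0.035  0.   ] 0.184
0.69 [-0.012  0.046  0.   ] 0.246
0.82 [-0.019  0.056  0.   ] 0.307
0.95 [-0.027  0.065  0.   ] 0.369
1.08 [-0.036  0.073  0.   ] 0.43
1.21 [-0.046  0.079  0.   ] 0.492
1.33 [-0.057  0.085  0.   ] 0.553
1.46 [-0.068  0.089  0.   ] 0.614
1.59 [-0.08   0.091  0.   ] 0.676
1.72 [-0.092  0.092  0.   ] 0.737
```

Call:
move_arm:
  deltas:
    - [[0,0.012,0,0.06,1],[-0.003,0.024,0,0.123,1],[-0.007,0.035,0,0.184,1],[-0.012,0.046,0,0.246,1],[-0.019,0.056,0,0.307,1],[-0.027,0.065,0,0.369,1],[-0.036,0.073,0,0.43,1],[-0.046,0.079,0,0.492,1],[-0.057,0.085,0,0.553,1],[-0.068,0.089,0,0.614,1],[-0.08,0.091,0,0.676,1],[-0.09,0.092,0,0.73,1]]

```text
clock: 4.05
position: [0.5702, 0.1368, 0.1116]
ee_rot: [-0.004, 0.738, 0.675, 0.004]
contact_force: [-2.8, 15.2, 5.6]
width: 0.0194
gripper_force: 26.6
```

```bash
python3 - <<'E'
from go import *
s,R=delta([.461,-.0965,.2],2)
yaw=.03;bx=np.array([np.cos(yaw),np.sin(yaw)]);by=np.array([-bx[1],bx[0]])
d=s["position"][:2]-[.564,.0565];print(np.linalg.norm(d),np.arctan2(d@by,-(d@bx)))
E
```

```text
t 4.05 pos [0.57019831 0.13678318 0.11163925] yang -5.141963125170159 z [-1.60490712e-04  1.05614121e-02 -9.99944214e-01] w 0.019405346604458376 F [-2.812788   15.24579604  5.60680116] 26.643015146255493 q6 0.19449647935267225
delta [-0.30148827 -0.10993607 -0.11350262] twist -0.05951635937641804
0.08052209901642926 1.6778490062297078
```

Call:
move_arm:
  deltas:
    - [[-0.09,0.0,0,0,-1],[0,0,0,0,-1],[0,0,0,0,-1],[0,0,0,0,-1],[0,0,-0.06,0,-1],[0,0,-0.12,0,-1],[0,0,-0.16,0,-1],[0,0,-0.16,0,-1]]

```text
clock: 4.85
position: [0.5731, 0.1318, 0.2442]
ee_rot: [0.004, 0.735, 0.678, 0.004]
contact_force: [0.2, 0.1, 0.5]
width: 0.0853
gripper_force: 0.0
```

I left a stray -0.09 shift in the first row of that move, so I'm checking the lever and box before going on.

```bash
python3 - <<'E'
from go import *
s,R=delta([.461,-.0965,.2],2)
t=manip.get_image("top")[:,:,::-1];w=manip.get_image("wrist")[:,:,::-1];sd=manip.get_image("side")[:,:,::-1]
a=cv2.resize(t[130:230,215:375],(640,400),interpolation=cv2.INTER_CUBIC)
cv2.imwrite("pics/c2.png",cv2.resize(np.hstack([cv2.resize(w,(400,300)),cv2.resize(sd,(400,300))]),(800,300)))
cv2.imwrite("pics/t2.png",a)
E
```

```text
t 4.85 pos [0.57308715 0.13181509 0.24418097] yang -4.613540547656295 z [ 1.10693614e-02  5.36375506e-04 -9.99938589e-01] w 0.08527919681305476 F [0.23082283 0.13864916 0.49659251] 0.0 q6 0.18883525829654285
delta [-0.29581532 -0.11729937  0.05351882] twist -0.05511283789713583
```

View pics/c2.png

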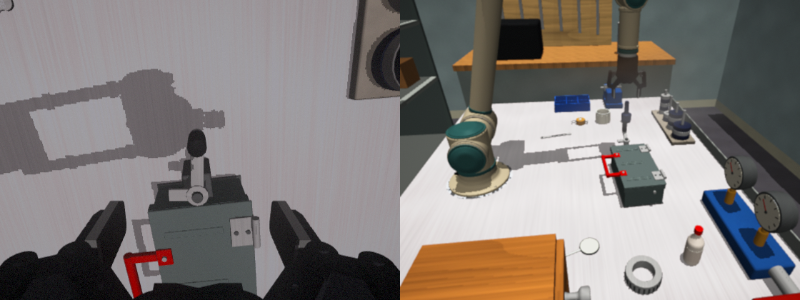

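```bash
python3 - <<'E'
from go import *
s=manip.get_state();w=manip.get_image("wrist")[:,:,::-1];p=cam("wrist",s)
yaw=.03;bx=np.array([np.cos(yaw),np.sin(yaw)]);by=np.array([-bx[1],bx[0]])
for a in(1.4,1.57,1.75):
    k=np.array([.564,.0565])+.075*(-np.cos(a)*bx+np.sin(a)*by);print(a,proj(p,[*k,.138]),proj(p,[*k,.094]))
print("pivot",proj(p,[.564,.0565,.098]))
cv2.imwrite("pics/w3.png",cv2.resize(w[130:330,170:380],(630,600)))
E
```

```text
1.4 (np.float64(246.33770960201062), np.float64(219.23764331679493)) (np.float64(250.76107314438812), np.float64(200.92299197718188))
1.57 (np.float64(264.08520441961116), np.float64(215.88895829407596)) (np.float64(265.96774802805993), np.float64(198.00418109496388))
1.75 (np.float64(283.3528498196193), np.float64(215.4897056239922)) (np.float64(282.4629730298917), np.float64(197.65519389787084))
pivot (np.float64(276.2844218789478), np.float64(281.1179284633856))
```

View pics/w3.png

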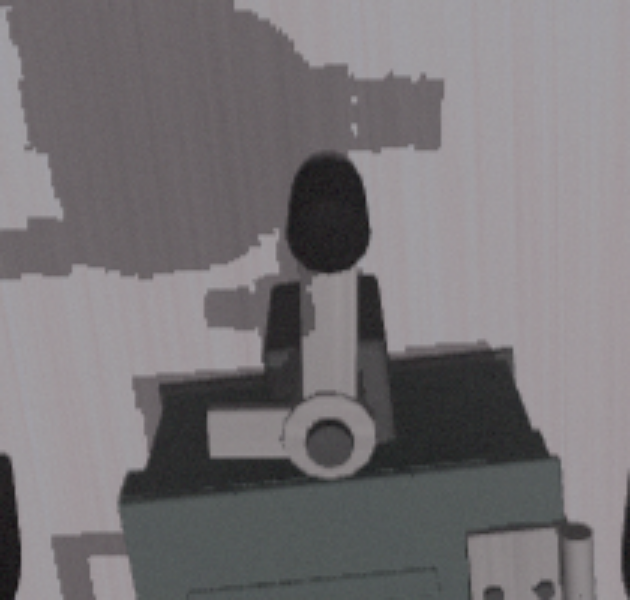

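Lever reads about 1.68 rad (knob top near wrist pixel (279,210), pivot (280,277)), and the lid is still shut. Next stop is above the handle.

Call:
move_arm:
  deltas:
    - [[-0.06,-0.024,0,-0.02,-1],[-0.12,-0.047,0,-0.055,-1],[-0.18,-0.07,0,-0.055,-1],[-0.24,-0.095,0.02,-0.055,-1],[-0.296,-0.117,0.053,-0.055,-1],[-0.296,-0.117,0.053,-0.055,-1],[-0.296,-0.117,0.053,-0.055,-1],[-0.296,-0.117,0.053,-0.055,-1]]

```text
clock: 5.85
position: [0.4582, -0.0965, 0.1957]
ee_rot: [-0.001, 0.695, 0.719, 0.0]
contact_force: [-0.1, 0.3, 0.2]
width: 0.0859
gripper_force: 0.0
```

```bash
python3 - <<'E'
from go import *
s,R=delta([.461,-.0965,.2],2)
w=manip.get_image("wrist")[:,:,::-1];p=cam("wrist",s);cv2.imwrite("pics/w4.png",w)
h=cv2.cvtColor(w.copy(),cv2.COLOR_BGR2HSV)
red=cv2.inRange(h,(0,150,60),(8,255,255))|cv2.inRange(h,(172,150,60),(180,255,255))
print(proj(p,[.461,-.0965,.084]),proj(p,[.461,-.0405,.084]),proj(p,[.461,-.1525,.084]))
n,l,st,ce=cv2.connectedComponentsWithStats(red);print(st,ce)
v,u=np.nonzero(red);X=np.array([onz(p,a,b,.084) for a,b in zip(u,v)])
for y in np.arange(-.16,-.02,.01):
    k=abs(X[:,1]-y)<.003
    if k.any(): print(round(y,3),X[k,0].min().round(4),X[k,0].max().round(4))
print(X[:,1].min(),X[:,1].max())
E
```

```text
t 5.85 pos [ 0.4582086 -0.0965246  0.1957131] yang 1.8704076149204534 z [-3.31882957e-04  1.38023368e-03 -9.99998992e-01] w 0.08585693268224767 F [-0.05471052  0.33297938  0.21196528] 0.0 q6 -0.3903783083912916
delta [-7.57003881e-05  3.48686145e-03 -5.35972970e-03] twist -0.0010799365423295626
(np.float64(279.0481739460657), np.float64(210.00326798792355)) (np.float64(281.8643628360837), np.float64(132.0079159426616)) (np.float64(276.59535096780826), np.float64(277.9350719844448))
[[     0      0    560    420 228708]
 [   274    108    105    184   6492]] [[278.53800916 209.97785823]
 [313.39017252 192.66543438]]
-0.16 0.4631 0.5297
-0.15 0.4596 0.5295
-0.14 0.4593 0.5292
-0.13 0.459 0.4714
-0.12 0.4587 0.4709
-0.11 0.4584 0.4705
-0.1 0.4573 0.47
-0.09 0.4571 0.4696
-0.08 0.4567 0.4697
-0.07 0.4564 0.4694
-0.06 0.4561 0.4689
-0.05 0.4558 0.5256
-0.04 0.4555 0.5256
-0.03 0.4554 0.5253
-0.02 0.5185 0.5239
-0.16264691736602077 -0.02276884535385526
```

View pics/w4.png

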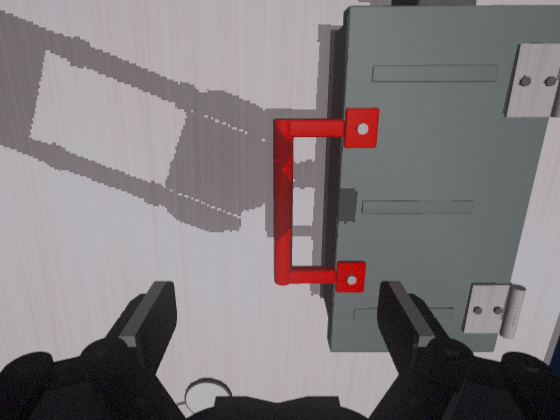

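The bar centre measures (0.4635, -0.0965) m at z 0.084 m, 5 mm ahead of the TCP; in the picture it runs down column 284 from row 120 to 285. I'll part-close the fingers, descend, then grip.

Call:
move_arm:
  deltas:
    - [[0,0.0066,0,0,0.25],[0,0.0066,0,0,0.25],[0,0.0066,0,0,0.25],[0,0.0066,0,0,0.25],[0,0.0066,0,0,0.25],[0,0.0066,0,0,0.25]]

```text
clock: 6.5
position: [0.463, -0.097, 0.1961]
ee_rot: [-0.0, 0.695, 0.719, 0.0]
contact_force: [-0.5, -0.1, -0.5]
width: 0.0319
gripper_force: 0.0
```

```bash
python3 - <<'E'
from go import *
delta([.4635,-.0965,.074],2)
E
```

```text
t 6.5 pos [ 0.46301668 -0.09696826  0.19612048] yang 1.8987005299405175 z [ 4.50743664e-05  5.61111700e-05 -9.99999997e-01] w 0.03192502805349202 F [-0.53736888 -0.08511689 -0.46636754] 0.0 q6 -0.38689540161945823
delta [0.00055665 0.00061605 0.15265067] twist -0.000844162250495728
```

Call:
move_arm:
  deltas:
    - [[0,0.0006,0.04,0,0.25],[0,0.0006,0.08,0,0.25],[0,0.0006,0.11,0,0.25],[0,0.0006,0.13,0,0.25],[0,0.0006,0.145,0,0.25],[0,0.0006,0.152,0,0.25],[0,0.0006,0.152,0,0.25],[0,0.0006,0.152,0,0.25]]

```text
clock: 7.3
position: [0.464, -0.0972, 0.075]
ee_rot: [0.0, 0.695, 0.719, 0.0]
contact_force: [0.8, 0.7, -0.3]
width: 0.0322
gripper_force: 0.0
```

Call:
move_arm:
  deltas:
    - [[0,0,0,0,1],[0,0,0,0,1],[0,0,0,0,1],[0,0,0,0,1],[0,0,0,0,1],[0,0,0,0,1]]
  squeeze: 40

```text
clock: 7.9
position: [0.4627, -0.0973, 0.0753]
ee_rot: [-0.0, 0.695, 0.719, -0.001]
contact_force: [-3.8, -1.6, 5.8]
width: 0.0124
gripper_force: 39.1
```

```bash
cat > arc.py <<'E'
from go import *
# lid angles list -> deltas from the current commanded pose (taken as the measured one)
def arc(angles,a0,yaw=.033):
    s,R=delta([0,0,0]);bx=np.array([np.cos(yaw),np.sin(yaw),0])
    f=lambda a:.1802*(-np.cos(a-.0444)*bx+np.sin(a-.0444)*np.array([0,0,1]))
    for a in angles: print(round(a,2),(R.T@(f(a)-f(a0))/.8).round(3))
    print("hinge est (grasp pt)",s["position"]-f(a0)+[0,0,.011])
E
python3 - <<'E'
from arc import *
arc(np.arange(.08,1,.08),0)
E
```

```text
t 7.9 pos [ 0.46267847 -0.09725898  0.0752935 ] yang 1.9334731842672888 z [-1.17504023e-03 -6.63457581e-04 -9.99999090e-01] w 0.01244829160568084 F [-3.8349555  -1.57941973  5.83149618] 39.14135456085205 q6 -0.3866549527199093
delta [ 0.14107651 -0.57380399  0.09471571] twist None
0.08 [-0.    -0.    -0.018]
0.16 [-0.     0.001 -0.036]
0.24 [-0.     0.004 -0.054]
0.32 [-0.     0.008 -0.071]
0.4 [-0.     0.014 -0.088]
0.48 [-0.     0.021 -0.105]
0.56 [-0.     0.029 -0.121]
0.64 [-0.     0.038 -0.136]
0.72 [-0.     0.049 -0.151]
0.8 [-0.     0.061 -0.165]
0.88 [-0.     0.074 -0.177]
0.96 [-0.     0.088 -0.189]
hinge est (grasp pt) [ 0.64260287 -0.09131932  0.09429175]
```

Call:
move_arm:
  deltas:
    - [[0,0,-0.018,0,1],[0,0.001,-0.036,0,1],[0,0.004,-0.054,0,1],[0,0.008,-0.071,0,1],[0,0.014,-0.088,0,1],[0,0.021,-0.105,0,1],[0,0.029,-0.121,0,1],[0,0.038,-0.136,0,1]]

```text
clock: 8.7
position: [0.4898, -0.0963, 0.1827]
ee_rot: [-0.003, 0.695, 0.719, -0.004]
contact_force: [-8.1, -1.9, -0.3]
width: 0.012
gripper_force: 39.1
```

```bash
python3 - <<'E'
from arc import *
arc(np.arange(.72,1.4,.08),.64)
E
```

```text
t 8.7 pos [ 0.48975186 -0.0962619   0.18266417] yang 1.9389260170676066 z [-9.54130559e-03 -5.61501180e-04 -9.99954323e-01] w 0.011964138918292726 F [-8.12053044 -1.86810474 -0.34040554] 39.1163831949234 q6 -0.36335055682112855
delta [ 0.14102723 -0.60555874  0.23409331] twist None
0.72 [-0.     0.011 -0.015]
0.8 [-0.     0.022 -0.028]
0.88 [-0.     0.035 -0.041]
0.96 [-0.     0.049 -0.053]
1.04 [-0.     0.063 -0.063]
1.12 [-0.     0.079 -0.073]
1.2 [-0.     0.095 -0.081]
1.28 [-0.     0.112 -0.087]
1.36 [-0.     0.129 -0.093]
hinge est (grasp pt) [ 0.63884237 -0.09134013  0.09257097]
```

Call:
move_arm:
  deltas:
    - [[0,0.011,-0.015,0,1],[0,0.022,-0.028,0,1],[0,0.035,-0.041,0,1],[0,0.049,-0.053,0,1],[0,0.063,-0.063,0,1],[0,0.079,-0.073,0,1],[0,0.095,-0.081,0,1],[0,0.112,-0.087,0,1],[0,0.129,-0.093,0,1],[0,0.129,-0.093,0,1]]

```text
clock: 9.7
position: [0.5984, -0.0925, 0.2614]
ee_rot: [0.002, 0.695, 0.719, 0.001]
contact_force: [-4.8, 0.9, 12.4]
width: 0.0121
gripper_force: 42.9
```

```bash
python3 - <<'E'
from arc import *
arc(np.arange(1.44,1.85,.06),1.36)
E
```

```text
t 9.7 pos [ 0.59837822 -0.09249256  0.26136043] yang 1.9200554993270544 z [ 4.41591577e-03 -6.89976629e-04 -9.99990012e-01] w 0.012064981044340303 F [-4.7645522   0.94559735 12.36208455] 42.90021479129791 q6 -0.30211225556169224
delta [ 0.14088246 -0.74510627  0.32331452] twist None
1.44 [-0.     0.018 -0.004]
1.5 [-0.     0.031 -0.006]
1.56 [-0.     0.044 -0.007]
1.62 [-0.     0.058 -0.007]
1.68 [-0.     0.071 -0.007]
1.74 [-0.     0.085 -0.005]
1.8 [-0.     0.098 -0.003]
hinge est (grasp pt) [ 0.64384231 -0.0909917   0.09799644]
```

Call:
move_arm:
  deltas:
    - [[0,0.016,-0.004,0,1],[0,0.031,-0.006,0,1],[0,0.044,-0.007,0,1],[0,0.058,-0.007,0,1],[0,0.071,-0.007,0,1],[0,0.083,-0.005,0,1],[0,0.094,-0.003,0,1],[0,0.094,-0.003,0,1],[0,0.094,-0.003,0,1]]

```text
clock: 10.6
position: [0.6734, -0.0898, 0.2617]
ee_rot: [0.001, 0.695, 0.719, 0.001]
contact_force: [0.4, 0.3, 5.5]
width: 0.0123
gripper_force: 44.8
```

```bash
python3 - <<'E'
from arc import *
arc([1.74,1.8,1.84],1.78)
p=cam("side");I=manip.get_image("side")[:,:,::-1];T=manip.get_image("top")[:,:,::-1]
h=cv2.resize(I[110:310,220:420],(400,400),interpolation=cv2.INTER_CUBIC);g=cv2.resize(T[100:230,220:350+20],(400,347),interpolation=cv2.INTER_CUBIC)
cv2.imwrite("pics/f1.png",np.hstack([h,np.vstack([g,np.zeros((53,400,3),np.uint8)])]))
bx=np.array([np.cos(.033),np.sin(.033),0]);by=np.array([-bx[1],bx[0],0])
H=np.array([.641,-.0915,.092])
for a in(1.72,1.8,1.88):
  for y in(-.0625,.0625):
    X=H+y*by+.1802*(-np.cos(a-.0444)*bx+[0,0,np.sin(a-.0444)]);u=proj(p,X);print(a,y,np.round(u,1),"crop",np.round((np.array(u)-[220,110])*2))
E
```

```text
t 10.6 pos [ 0.67335354 -0.08977875  0.26171759] yang 1.9134948349972347 z [ 3.50523661e-03  1.99654219e-04 -9.99993837e-01] w 0.012280316524123475 F [0.39756401 0.31242461 5.51776202] 44.785221219062805 q6 -0.2688997508620884
delta [ 0.14023869 -0.83861848  0.32421704] twist None
1.74 [ 0.    -0.009 -0.001]
1.8 [-0.     0.004  0.001]
1.84 [-0.     0.013  0.003]
hinge est (grasp pt) [ 0.64380626 -0.09075417  0.09495919]
1.72 -0.0625 [383.5 170.3] crop [327. 121.]
1.72 0.0625 [364.8 147.8] crop [290.  76.]
1.8 -0.0625 [389.7 170.7] crop [339. 121.]
1.8 0.0625 [370.3 148.3] crop [301.  77.]
1.88 -0.0625 [395.7 171.6] crop [351. 123.]
1.88 0.0625 [375.7 149.2] crop [311.  78.]
```

View pics/f1.png

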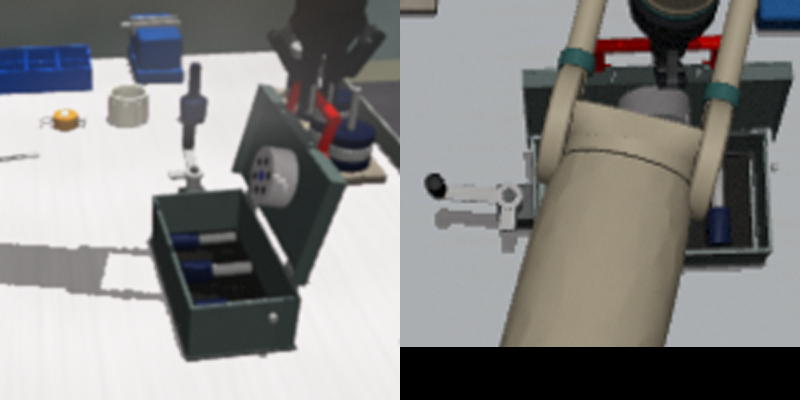

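Side crop: lid leaning just past upright with the red bar from about (293,85) to (335,120). The top crop shows the lever open and the bar ends at (597,45) and (720,45). I'll measure the angle from those.

```bash
python3 - <<'E'
from go import *
p=cam("side");q=cam("top")
I=manip.get_image("side")[:,:,::-1].copy();T=manip.get_image("top")[:,:,::-1].copy()
def red(I,x0,x1,y0,y1):
    h=cv2.cvtColor(I,cv2.COLOR_BGR2HSV);m=cv2.inRange(h,(0,150,40),(8,255,255))|cv2.inRange(h,(172,150,40),(180,255,255))
    k=np.zeros_like(m);k[y0:y1,x0:x1]=m[y0:y1,x0:x1];v,u=np.nonzero(k);return u,v
bx=np.array([np.cos(.033),np.sin(.033),0]);by=np.array([-bx[1],bx[0],0]);H=np.array([.641,-.0915,.092])
def bar(a,y,r=.1802): return H+y*by+r*(-np.cos(a-.0444)*bx+[0,0,np.sin(a-.0444)])
u,v=red(T,275,360,95,135);print("top",u.min(),u.max(),v.min(),v.max())
for e in(u<u.min()+6,u>u.max()-6): print(" end cols v",v[e].min(),v[e].max())
for a in(1.72,1.8,1.88): print(a,np.round([proj(q,bar(a,.06)),proj(q,bar(a,-.06))],1).tolist())
u,v=red(I,350,410,130,200);print("side",u.min(),u.max(),v.min(),v.max())
for r in range(v.min(),v.max()+1,3): print(r,u[v==r].min() if (v==r).any() else 0,u[v==r].max() if (v==r).any() else 0)
for a in(1.72,1.8,1.88): print(a,np.round([proj(p,bar(a,.06)),proj(p,bar(a,-.06))],1).tolist())
s=manip.get_state();print(s["position"],s["qd"].round(4),s["gripper_force"])
E
```

```text
top 293 339 113 126
 end cols v 115 126
 end cols v 114 125
1.72 [[293.6, 121.9], [342.2, 120.5]]
1.8 [[293.4, 116.6], [341.9, 115.2]]
1.88 [[293.2, 111.5], [341.5, 110.2]]
side 379 389 159 185
159 380 380
162 382 385
165 382 387
168 384 389
171 385 389
174 382 387
177 382 386
180 380 385
183 379 383
1.72 [[365.1, 148.2], [383.1, 169.8]]
1.8 [[370.7, 148.7], [389.3, 170.2]]
1.88 [[376.1, 149.6], [395.2, 171.1]]
[ 0.67308353 -0.08978522  0.26175728] [-0.0017 -0.0018  0.0018  0.002   0.0004 -0.0012] 44.765599966049194
```

All estimates agree on 1.77–1.79 rad. I'll nudge about 2 mm further and let it settle.

Call:
move_arm:
  deltas:
    - [[0,0.001,0,0,1],[0,0.003,0,0,1],[0,0.003,0,0,1],[0,0.003,0,0,1],[0,0.003,0,0,1],[0,0.003,0,0,1],[0,0.003,0,0,1],[0,0.003,0,0,1]]

```text
clock: 11.6
position: [0.6751, -0.0897, 0.2614]
ee_rot: [0.001, 0.695, 0.719, 0.001]
contact_force: [-0.8, 2.3, 5.6]
width: 0.0125
gripper_force: 44.9
```

```bash
python3 - <<'E'
from rig import manip
s=manip.get_state();print(s["clock"],s["position"],s["qd"].round(4),s["contact_force"],s["gripper_force"]);print(manip.sign_off())
E
```

```text
11.6 [ 0.67514178 -0.08974462  0.26141136] [-0.0004  0.0015 -0.0003 -0.0004  0.0013  0.0008] [-0.83487903  2.27478205  5.60015857] 44.88550364971161
the job is handed in; nothing more can be done
None
```

I handed the job in at 11.6 s with the lever open at about 1.68 rad and the gripper holding the lid still by its red handle at an estimated 1.79 rad (target 1.80 ± 0.08); sign-off gave no verdict, and I did not re-measure the other items on the shelf.

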